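# Refit a toy bus's battery pack and snap its clip cover on

## Robot

A 6-joint arm with a two-finger parallel gripper is mounted at the origin on the work surface. World frame = base frame: x ahead of the robot, y to its left, z up, the work surface at z = 0. Lengths are in mm, angles in rad, forces in N, time in s.
With the tool pointing down it reaches from about 350 to 875 mm from the base axis. Payload 4.2 kg.
Tool frame: the origin (TCP) lies at the very end of the fingers, on their centre line; the grasp point (between the pads) lies 19 mm behind it (arm.pinch_z is the distance from the TCP to the grasp point, in mm); x points along the fingers, y is the direction in which the jaws open and shut, and the axes are right-handed (so a half turn about x gives the same grasp; the last joint's range is limited). The gripper opens to 85 mm and grips with 20 to 120 N. Pads are 22 mm wide; open, the fingers measure 114 mm over their backs; the gripper's body (76 mm by 85 mm) begins 54 mm behind the grasp point. The pads swing forward as they close: fully open they stand 13 mm farther back than shut.
Start: joints at [1.457, 0.385, 0.008, 0, -1.194, -0.259], TCP at [227.607, 582.06, 231.312] pointing down, gripper open.
Joint ranges: [-3.14, 3.14], [-1.21, 2.06], [-1.07, 1.41], [-3.16, 2.05], [-2.99, -0.16], [-3.1, 3.1]. Speed limits (rad/s): [2.79, 2.79, 3.14, 3.14, 3.14, 3.14].

## Interface

Orientations are given as a unit quaternion [x, y, z, w].
In Python, from bench import arm gives the robot as it stands.
- The arm moves only by the tool drive_tool, never from a script. Its argument "motion" is a list of rows, each a list of 4 numbers: the shift along the tool's x, y, z in mm, then the turn about the tool's x in degrees. In form: [[dx, dy, dz, spin], ...]. A call has 1 to 10 rows; each row shifts and turns the commanded pose from where the row before left it, along the tool's axes as they then stand; what a row does not reach is not made up. A row lasts 1/12 s, in which the tool goes at most 41.7 mm and 7.16 degrees, less where a joint would pass 70% of its speed; a pose out of reach is approached as far as the arm can. A call with a gripper value outside its range is refused whole. "grip" is the finger opening in mm, from 0 to 85.4, set as the call begins (left out, the last holds). The fingers move at their own pace and stop on an object; the grip force is fixed at half the most. Time passes only in rows, so rows that do not move let the fingers close. It gives the time, the measured TCP pose, the force and the opening at its end, in the units of the state.
- arm.read_state(): the state, without advancing time (a new reading comes with each control period).
- arm.get_image(name): name is "scene" or "top"; returns the picture (420x560x3 uint8, red, green, blue); there is no depth.
- arm.calibration(name): a dict with "K" (3x3 intrinsics, pixels), "eye" and "attitude" of the camera in the world. Camera axes: x right, y up, looking along -z (the intrinsics and any distortion apply to the point x, -y, -z); pixel columns grow to the right and rows downward; lengths in mm; the calibration is good to about 2 mm. A picture is of the moment at which its call begins. calibration takes no time and is no camera call.
- arm.job_done(): hands the job in, once; it reports no verdict.
The state is a dict: "clock": time; "joints": joint angles; "joint_vel": joint speeds; "joint_efforts": joint torques, N m; "position": TCP position; "ee_rot": TCP orientation; "contact_force": force on the tool from outside, world axes, zero at the start; "wrist_torque": the same for the moment, N m; "gripper_width": finger opening in mm.
Only numpy, scipy, OpenCV 4.12 (cv2) and the standard library are available. Lean on these libraries where they do the work, as an engineer would, in place of code of your own. Each camera call takes 0.05 s, during which the arm holds its last target. There are 200 camera calls.

## Task

The freshly cleaned toy bus lies on its roof with its battery bay open: seat the battery pack flat in the bay and let go of it, then set the clip cover over it by its grip rib and press it straight down until it snaps home. Keep pressing after the snap with a steady push of about 10 to 15 N, and finish like that, still holding the cover's rib and pressing it down. Leave the other toys and things on the table where they lie.

Things in the scene. Friction and masses are not known exactly. Their poses are not given: they have to be found in the camera images.
- bus: Toy bus 220 x 124 mm lying on its roof, fixed to the table. Origin on the table under its middle; x along its length, y across, z up. Its flat floor faces up, 60 mm above the table, with the open battery bay in the middle. Wheels at its corners (75 mm from the middle along x, 54 to 70 mm to each side) rise to 76 mm above the table.
- bay (a point): Centre of the battery bay's mouth, level with the bus floor, axes as the bus. The bay is a flat-bottomed pocket 69 mm along x, 43 along y, 14 deep. Round it stand eight pointed guide pins 8 mm thick, 20 tall, at (x +-34, y +-38) and (x +-56, y +-24) mm, giving the cover's foot 2 mm play each side, and at each x end a spring catch 28 mm wide along y, 16 tall, its nose 47 mm from here.
- pack_center (a point): Centre (half-way up) of the loose battery pack: grey flat block 66 mm along its x, 40 along y, 28 tall (z up), two thin metal strips on top, foot bevelled 3 mm. Starts flat on the table at one side of the bus, the cover at the other. Fits the bay flat, x along the bus's x, either way round; seated, this point is level with the bay's mouth and the upper 14 mm stand out.
- pack: The battery pack (about 110 g); origin at the centre of its underside, 14 mm below pack_center.
- cover_grip (a point): Middle of the grip rib of the loose clip cover: a white hollow cap, open below; foot lip 100 mm along x, 64 along y, 3 tall; cap 90 x 56, 22 tall; rib on top 50 mm along x, 14 across (y), 24 tall; 46 mm tall in all. This point is 34 mm above the underside, 12 below the rib's top. z up; starts flat on the table. Snapped home it is 34 mm above the bay's mouth.
- cover: The clip cover (about 60 g); origin at the centre of its underside. It goes over the seated pack, between the pins, x along the bus's x, either way round. Its lip meets the two catches about 11 mm above the bus floor; pressing with up to 5 to 20 N spreads them, then the force drops suddenly, at 2 to 6 mm above the floor, and the cover goes easily down to rest on the floor.
- catch_front (a joint): Outward travel of the spring catch at the bay's +x end (m): 0 at rest, about 0.003 while the cover's lip passes, back near 0 when snapped.
- catch_back (a joint): The same for the catch at the -x end.
- round_lid: Bystander, to be left alone: round white lid 70 mm across with a short rib on top, 36 mm tall in all. Origin at the centre of its underside.
- long_block: Bystander, to be left alone: plain grey bar 120 x 30 x 30 mm. Origin at the centre of its underside.
- arch_block: Bystander, to be left alone: wooden arch block 90 x 30 x 50 mm. Origin at the centre of its underside.
- stack_ring: Bystander, to be left alone: ring 70 mm across, 20 mm tall. Origin at the centre of its underside.
- scrub_brush: Bystander, to be left alone: hand brush lying flat. Origin on its underside.
- play_cup: Bystander, to be left alone: small open cup 64 mm across, 60 mm tall. Origin at the centre of its underside.
- brick: Bystander, to be left alone: small brick 60 x 30 x 24 mm. Origin at the centre of its underside.
Mind the look-alikes: they are no part of the job. What is shaped like the pack but green or turquoise is not meant.

How it is judged (in metres and radians):
On the way, in this order (a step that is already met when the one before it is completed fails the run):
1. the battery pack lies flat and fully down in the bay, let go, before the cover is put on (horizontal distance between pack_center and bay below 0.005 m and z of pack_center in the frame of bay between -0.0025 and 0.0025 m and angle between the z axis of pack and the z axis of bus, either way round below 0.06 rad and contact force between the fingers and pack below 0.3 N), for 0.2 s.
2. the cover has snapped home over the pack and is being pressed down (horizontal distance between cover_grip and bay below 0.005 m and z of cover_grip in the frame of bay below 0.0355 m and angle between the z axis of cover and the z axis of bus, either way round below 0.06 rad and angle between the x axis of cover and the x axis of bus, either way round below 0.1 rad and value of joint each of catch_front, catch_back below 0.0015 m and contact force between cover and bus between 4 and 35 N and contact force between the fingers and cover above 1 N and distance between the grasp point and cover_grip below 0.025 m), for 0.2 s.
At the end, for the whole second after the job is handed in: Pack in the bay within 5 mm, 2.5 mm of fully down, 0.06 rad of flat. Cover over it within 5 mm and 0.1 rad, at most 1.5 mm above home, level within 0.06 rad, both catches back within 1.5 mm; fingers still round its rib (grasp point within 25 mm), pressing it down with 4 to 35 N (all of step 2 and horizontal distance between pack_center and bay below 0.005 m and z of pack_center in the frame of bay between -0.0025 and 0.0025 m and angle between the z axis of pack and the z axis of bus, either way round below 0.06 rad); the arm keeps its last pose, push and grip.
It fails at once if one of the other things is shoved more than 30 mm from its place (distance of any of round_lid, long_block, arch_block, stack_ring, scrub_brush, play_cup, brick from where it was at the start of the episode above 0.03 m).
It also fails if it takes over 67 s, if anything falls off the work surface, if the arm or the gripper's body presses on something with over 40 N, if the wrist force passes 120 N, or if a joint passes its speed limit or range.

## Working session

There is one attempt and no reset: what is moved stays moved. The work goes in short steps, Python scripts to look and compute and a tool call to move; the robot and the scene stay as the last step left them, time stands still between calls to the robot, and variables do not carry over. Pictures are saved under pics/ and viewed, about 8 in all and at most 12, crops included, and the job is handed in when it is done.

Besides the shell and the picture viewer there is one more tool, called after "Call:" by a JSON object that holds its "name" and its "arguments". drive_tool: Moves the arm, as the interface text tells. Its arguments: {"type":"object","properties":{"motion":{"type":"array"},"grip":{"type":"number"}},"required":["motion"]}

```bash
mkdir -p pics; ls; cat > h.py <<'E'
import numpy as np,cv2
from bench import arm
from scipy.spatial.transform import Rotation as R
def cam(n):
    c=arm.calibration(n);A=np.array(c["attitude"],float)
    M=A if A.shape==(3,3) else R.from_quat(A).as_matrix()
    return np.array(c["K"],float),np.array(c["eye"],float),M,c
def ray(n,u,v):
    K,e,M,c=cam(n);d=c.get("distortion",c.get("dist"))
    p=cv2.undistortPoints(np.array([[[u,v]]],float),K,None if d is None else np.array(d,float))[0,0]
    return e,M@np.array([p[0],-p[1],-1.])
def onz(n,u,v,z):
    e,d=ray(n,u,v);return e+d*(z-e[2])/d[2]
def pix(n,P):
    K,e,M,c=cam(n);q=M.T@(np.array(P,float)-e);q=K@np.array([q[0],-q[1],-q[2]]);return q[:2]/q[2]
def save(im,f):cv2.imwrite("pics/"+f,cv2.cvtColor(im,cv2.COLOR_RGB2BGR))
E
python3 - <<'E'
from h import *
for n in("scene","top"):
    save(arm.get_image(n),n+"0.png");print(arm.calibration(n))
print(arm.read_state(),arm.pinch_z)
E
```

```text
pics
{'K': array([[479.17945417,   0.        , 284.98193474],
       [  0.        , 479.17945417, 205.72618752],
       [  0.        ,   0.        ,   1.        ]]), 'eye': array([1353.23092915, -590.52658702, 1065.57362954]), 'attitude': array([0.33385951, 0.16402305, 0.40399511, 0.83571659])}
{'K': array([[493.23383158,   0.        , 284.25540765],
       [  0.        , 493.23383158, 214.01885327],
       [  0.        ,   0.        ,   1.        ]]), 'eye': array([ 435.70565473,   20.87651742, 1572.5537803 ]), 'attitude': array([-0.04210885,  0.04372738,  0.71502835, -0.69645475])}
{'clock': 0.1, 'joints': array([ 1.45660887e+00,  3.85481987e-01,  6.77472107e-03, -4.51711798e-04,
       -1.19402291e+00, -2.58554134e-01]), 'joint_vel': array([-0.00073605, -0.00201033,  0.00296112,  0.00394131,  0.00102857,
        0.00306402]), 'joint_efforts': array([-6.34930639e-04, -3.93324459e+01,  1.88927346e+01,  4.19787347e+00,
       -2.61712616e-03,  4.45546064e-06]), 'position': array([227.42217081, 581.5910974 , 230.33188728]), 'ee_rot': array([-0.69475193,  0.13177294,  0.69494943,  0.13038765]), 'contact_force': array([ 0.62779376,  0.2003202 , -0.4781766 ]), 'wrist_torque': array([-0.00425385,  0.01553739, -0.03543869]), 'gripper_width': 85.65708415510119} 18.700000000000003
```

View pics/top0.png

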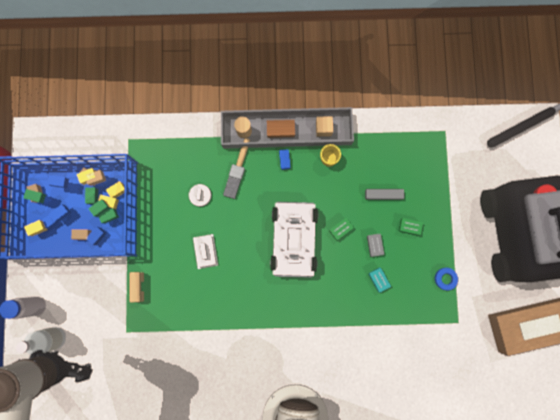

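View pics/scene0.png

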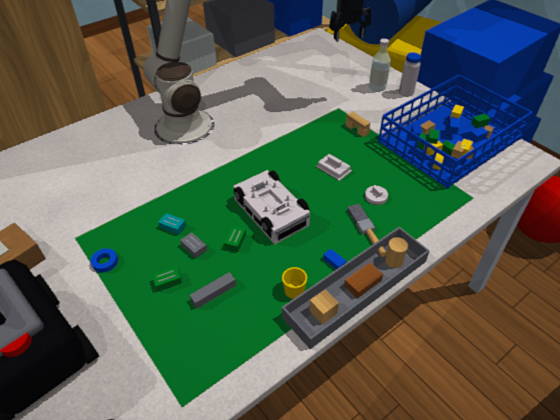

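The top view shows the bus at (295,240) and the white rectangular cover at (205,251). The round lid at (200,195) is a bystander.

Pack candidates (top view):
- Small grey block at (375,245): fits the description.
- Green blocks at (342,230) and (411,226), turquoise block at (380,280): wrong colour.
- Grey bar at (385,195): too long.

I'll confirm this in enlarged crops.

```bash
python3 - <<'E'
from h import *
T=cv2.imread("pics/top0.png");S=cv2.imread("pics/scene0.png")
def crop(I,x,y,w,h,s):return cv2.resize(I[y:y+h,x:x+w],None,fx=s,fy=s,interpolation=cv2.INTER_CUBIC)
a=np.zeros((600,800,3),np.uint8)
a[:540,:330]=crop(T,265,198,55,90,6)
a[:300,340:640]=crop(T,355,222,50,50,6)
a[300:600,340:640]=crop(T,182,228,50,50,6)
a[:150,650:800]=crop(S,168,220,50,50,3)
a[150:300,650:800]=crop(S,310,142,50,50,3)
a[300:555,545:800]=crop(S,230,162,85,85,3)
cv2.imwrite("pics/crop1.png",a)
E
```

```text
(no output)
```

View pics/crop1.png

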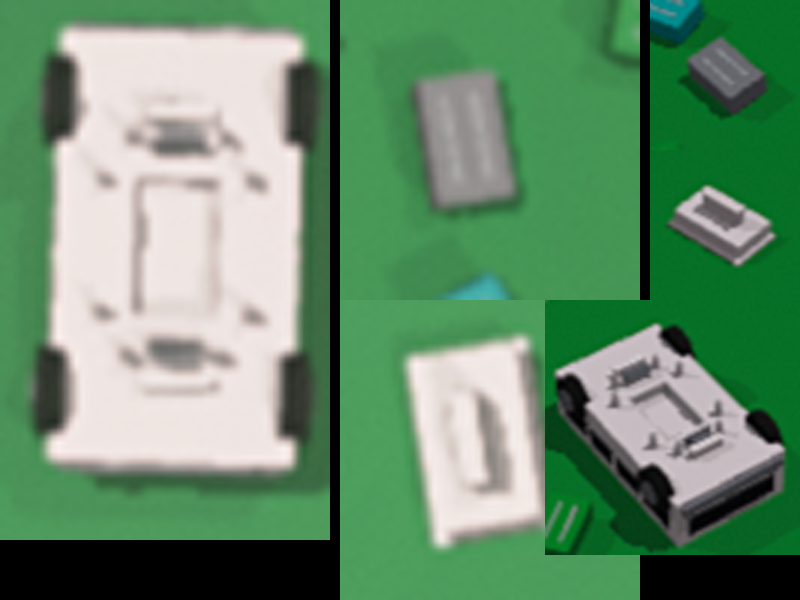

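The crop confirms the pack: the grey block at top (375,245) carries the two metal strips. The white rectangular cap with a long rib is the cover. Next I'll measure them.

```bash
cat >> h.py <<'E'
def rect(I,x,y,w,h,f,n,z,s=8):
    c=cv2.resize(I[y:y+h,x:x+w],None,fx=s,fy=s,interpolation=cv2.INTER_LINEAR).astype(float)
    m=f(c).astype(np.uint8)
    cs=max(cv2.findContours(m,cv2.RETR_EXTERNAL,cv2.CHAIN_APPROX_NONE)[0],key=cv2.contourArea)
    p=cs[:,0].astype(float); p=(p+.5)/s-.5+[x,y]
    W=np.array([onz(n,u,v,z)[:2] for u,v in p],np.float32)
    r=cv2.minAreaRect(W); M=cv2.moments(W.reshape(-1,1,2))
    c0=np.array([M['m10'],M['m01']])/M['m00']
    d=cv2.boxPoints(r);e=d[1]-d[0];g=d[2]-d[1];e=e if np.hypot(*e)>np.hypot(*g) else g
    print(n,"rect c",np.round(r[0],1),"size",np.round(r[1],1),"long axis deg",round(float(np.degrees(np.arctan2(e[1],e[0]))),2),"centroid",np.round(c0,1));return r
sat=lambda c:c[...,0:3].max(2)-c[...,0:3].min(2)
E
python3 - <<'E'
from h import *
T=cv2.cvtColor(cv2.imread("pics/top0.png"),cv2.COLOR_BGR2RGB)
S=cv2.cvtColor(cv2.imread("pics/scene0.png"),cv2.COLOR_BGR2RGB)
gr=lambda c:(c[...,1]-c[...,0]<25)
wh=lambda c:c[...,0]>190
print("pack");rect(T,355,222,42,42,gr,"top",28)
rect(S,172,225,42,40,lambda c:(c[...,1]-c[...,0]<12)&(c[...,0]>65),"scene",28)
print("cover");rect(T,186,230,40,45,gr,"top",3)
rect(S,312,150,45,35,lambda c:c[...,0]>100,"scene",3)
print("bus");rect(T,265,198,55,90,lambda c:c[...,0]>150,"top",60)
# pins/catches tell the bay: dark blobs of catches (crop px/6)
for u,v in((180/6+265,138/6+198),(176/6+265,352/6+198)):print("catch",onz("top",u-.5,v-.5,76))
b=[onz("top",u/6+265-.5,v/6+198-.5,60)[:2] for u,v in((135,180),(218,182),(214,316),(135,312))]
print("bay",np.round(b,1),np.mean(b,0))
w=[onz("top",u/6+265-.5,v/6+198-.5,76)[:2] for u,v in((62,100),(303,105),(50,390),(297,397))]
print("wheel",np.round(w,1),np.mean(w,0))
for u,v in((700,75),(730,65)):pass
E
```

```text
pack
top rect c [ 519.5 -267. ] size [67.8 44.4] long axis deg 6.99 centroid [ 519.3 -267. ]
scene rect c [ 524.2 -270.1] size [66.3 40. ] long axis deg 6.97 centroid [ 524.1 -270.3]
cover
top rect c [515.8 269.5] size [102.2  67.3] long axis deg 8.9 centroid [515.7 269.5]
scene rect c [512.5 274.4] size [112.9  81.3] long axis deg 7.15 centroid [512.1 277.8]
busTraceback (most recent call last):
  File "<stdin>", line 10, in <module>
  File "h.py", line 22, in rect
    W=np.array([onz(n,u,v,z)[:2] for u,v in p],np.float32)
                ~~~^^^^^^^^^
  File "h.py", line 13, in onz
    e,d=ray(n,u,v);return e+d*(z-e[2])/d[2]
        ~~~^^^^^^^
  File "h.py", line 9, in ray
    K,e,M,c=cam(n);d=c.get("distortion",c.get("dist"))
            ~~~^^^
  File "h.py", line 5, in cam
    c=arm.calibration(n);A=np.array(c["attitude"],float)
ValueError: time passes only in moves, steps and waits
```

```bash
sed -i 's/^def cam/import functools\n@functools.cache\ndef cam/' h.py
python3 - <<'E'
from h import *
T=cv2.cvtColor(cv2.imread("pics/top0.png"),cv2.COLOR_BGR2RGB)
print("bus");rect(T,265,198,55,90,lambda c:c[...,0]>165,"top",60)
for u,v in((180/6+265,138/6+198),(176/6+265,352/6+198)):print("catch",onz("top",u-.5,v-.5,76))
b=[onz("top",u/6+265-.5,v/6+198-.5,60)[:2] for u,v in((135,180),(218,182),(214,316),(135,312))]
print("bay",np.round(b,1),np.mean(b,0))
w=[onz("top",u/6+265-.5,v/6+198-.5,76)[:2] for u,v in((62,100),(303,105),(50,390),(297,397))]
print("wheel",np.round(w,1),np.mean(w,0))
s=[onz("scene",545/3*0+230+(u-545)/3-.33,162+(v-300)/3-.33,60)[:2] for u,v in((630,405),(667,383),(707,415),(668,440))]
print("bay scene",np.round(s,1),np.mean(s,0))
E
```

```text
bus
top rect c [543.8 -12.4] size [126.4 225.2] long axis deg -2.91 centroid [543.5 -12.7]
catch [597.58295761 -15.70039766  76.        ]
catch [489.15582045 -10.55100115  76.        ]
bay [[578.3   7.6]
 [576.1 -34.9]
 [507.5 -30.8]
 [510.6   9.4]] [543.12589375 -12.16491612]
wheel [[618.6  43.8]
 [612.8 -78.8]
 [471.8  53.4]
 [465.  -70.8]] [542.05088916 -13.09103905]
bay scene [[518.3 -38.4]
 [516.3   8.8]
 [576.4  12.4]
 [579.5 -37.7]] [547.61288772 -13.71946303]
```

```bash
cat >> h.py <<'E'
def plan(x,y,z,yaw):
    """shift in the present tool axes & spin so that jaw axis stands at world yaw (deg, mod 180)"""
    s=arm.read_state();M=R.from_quat(s["ee_rot"]).as_matrix();p=np.array(s["position"])
    j=np.degrees(np.arctan2(M[1,1],M[0,1]))
    d=-((yaw-j+90)%180-90)   # tool x down: +spin lowers world yaw
    print("pos",np.round(p,1),"xaxis",np.round(M[:,0],3),"jaw yaw",round(j,2),"shift",np.round(M.T@(np.array([x,y,z])-p),1),"spin",round(d,2),"F",np.round(s["contact_force"],1),"w",round(s["gripper_width"],1),"q6",round(s["joints"][5],2),"t",s["clock"])
E
python3 -c "
from h import *
plan(521,-268,120,97)"
```

```text
pos [227.4 581.6 230.3] xaxis [-0.001 -0.002 -1.   ] jaw yaw -111.37 shift [ 111.7  684.  -582.9] spin -28.37 F [ 0.6  0.2 -0.5] w 85.7 q6 -0.26 t 0.1
```

Call:
{"name": "drive_tool", "arguments": {"motion": [[0,14,-12,0],[0,26,-22,0],[0,26,-22,0],[0,26,-22,0],[0,26,-22,0],[0,26,-22,0],[0,26,-22,0],[0,26,-22,0],[0,26,-22,0],[0,26,-22,0]]}}

```text
clock: 0.93
position: [332.8, 272.8, 231.1]
ee_rot: [-0.695, 0.131, 0.695, 0.131]
contact_force: [0.2, -0.0, -0.1]
gripper_width: 85.6
```

Call:
{"name": "drive_tool", "arguments": {"motion": [[0,26,-22,0],[0,26,-22,0],[0,26,-22,0],[0,26,-22,0],[0,26,-22,0],[0,26,-22,0],[0,26,-22,0],[0,26,-22,0],[0,26,-22,0],[0,26,-22,0]]}}

```text
clock: 1.77
position: [443.0, -49.4, 231.2]
ee_rot: [-0.695, 0.131, 0.695, 0.131]
contact_force: [0.5, 0.5, -0.3]
gripper_width: 85.1
```

```bash
python3 -c "
from h import *
plan(521,-268,120,97)"
```

```text
pos [443.  -49.4 231.2] xaxis [-0.  0. -1.] jaw yaw -111.36 shift [ 111.1  175.1 -152.3] spin -28.36 F [ 0.5  0.5 -0.3] w 85.1 q6 0.94 t 1.7667
```

Call:
{"name": "drive_tool", "arguments": {"motion": [[0,22,-19,0],[0,22,-19,0],[0,22,-19,0],[0,22,-19,0],[0,22,-19,0],[0,22,-19,0],[0,14,-12,0],[0,5,-4,0],[0,0,0,0],[0,0,0,0]]}}

```text
clock: 2.6
position: [508.6, -235.3, 230.8]
ee_rot: [-0.694, 0.131, 0.695, 0.131]
contact_force: [0.2, 0.5, -0.7]
gripper_width: 85.5
```

Call:
{"name": "drive_tool", "arguments": {"motion": [[0,0,0,-6],[0,0,0,-7],[0,0,0,-7],[20,0,0,-6],[30,0,0,-2.3],[30,0,0,0],[20,0,0,0],[8,0,0,0],[0,0,0,0],[0,0,0,0]]}}

```text
clock: 3.43
position: [509.7, -235.2, 124.3]
ee_rot: [0.706, 0.043, -0.705, 0.044]
contact_force: [-0.1, -0.6, 0.3]
gripper_width: 85.4
```

```bash
python3 - <<'E'
from h import *
plan(521,-268,60,97)
T=arm.get_image("top");S=arm.get_image("scene")
u=np.hstack([cv2.resize(T[205:275,335:405],(400,400),interpolation=2),cv2.resize(S[190:270,153:233],(400,400),interpolation=2)])
save(u,"p2.png")
s=arm.read_state();p=s["position"];print(pix("top",p),pix("scene",p))
E
```

```text
pos [ 509.7 -235.2  124.3] xaxis [ 0.001 -0.001 -1.   ] jaw yaw -82.97 shift [64.3 33.9 -7.1] spin 0.03 F [-0.1 -0.6  0.3] w 85.4 q6 1.84 t 3.4333
[370.64684306 246.28069115] [195.91996374 210.39330199]
```

View pics/p2.png

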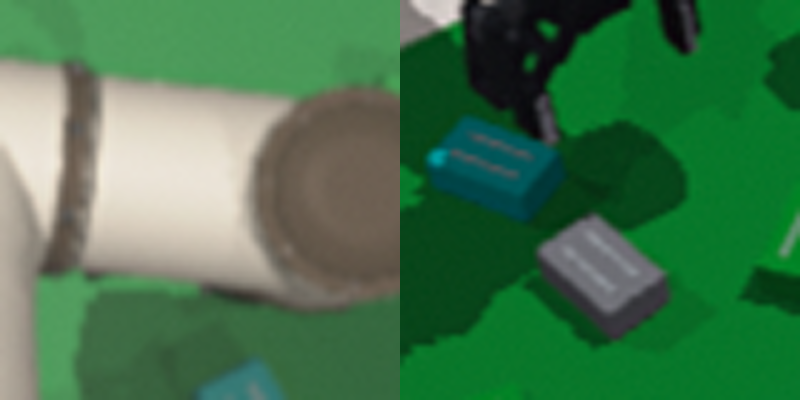

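```bash
python3 - <<'E'
from h import *
plan(522,-268.5,14.5,97)
E
```

```text
pos [ 510.4 -235.6  125.2] xaxis [ 0.003 -0.001 -1.   ] jaw yaw -83.01 shift [110.8  33.9  -7.2] spin -0.01 F [-0.1 -0.2  0.3] w 85.7 q6 1.84 t 3.5333
```

Call:
{"name": "drive_tool", "arguments": {"motion": [[0,16,-3.5,0],[0,18,-3.7,0],[15,0,0,0],[25,0,0,0],[20,0,0,0],[10,0,0,0],[0,0,0,0],[0,0,0,0]]}}

```text
clock: 4.2
position: [521.1, -268.8, 54.3]
ee_rot: [0.706, 0.043, -0.705, 0.043]
contact_force: [0.3, 0.1, -0.4]
gripper_width: 85.2
```

```bash
python3 - <<'E'
from h import *
plan(522,-268.5,14.5,97)
S=arm.get_image("scene")
save(cv2.resize(S[195:285,148:238],(600,600),interpolation=2),"p3.png")
E
```

```text
pos [ 521.1 -268.8   54.3] xaxis [ 0.001 -0.001 -1.   ] jaw yaw -83.03 shift [39.8 -0.2 -0.9] spin -0.03 F [ 0.3  0.1 -0.4] w 85.2 q6 1.89 t 4.2
```

View pics/p3.png

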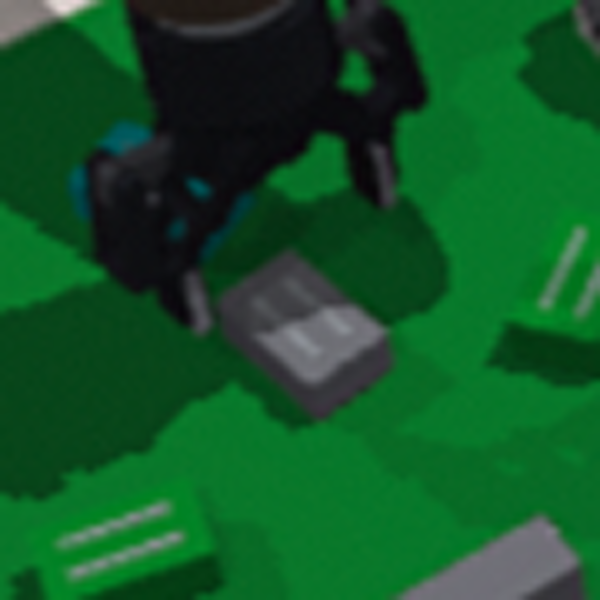

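The fingers straddle the pack, with the tips at crop (200,325) and (388,200) and the pack centre at about (305,335). I'll check this numerically.

```bash
python3 - <<'E'
from h import *
print(pix("scene",[521,-268.8,66]),"seen 192.1 234.3")
print(onz("scene",192.1-.5,234.3-.5,66), onz("scene",148+305/6.667-.5,195+318/6.667-.5,28))
E
```

```text
[190.45668591 232.90840204] seen 192.1 234.3
[ 525.73001491 -267.99155958   66.        ] [ 523.82849065 -267.92536317   28.        ]
```

Call:
{"name": "drive_tool", "arguments": {"motion": [[5,0,1.5,0],[10,0,0,0],[10,0,0,0],[8,0,0,0],[5,0,0,0],[1.5,0,0,0],[0,0,0,0]]}}

```text
clock: 4.83
position: [518.5, -268.6, 12.9]
ee_rot: [-0.705, -0.043, 0.706, -0.043]
contact_force: [0.1, 0.3, -0.3]
gripper_width: 85.7
```

Call:
{"name": "drive_tool", "arguments": {"motion": [[0,0,0,0],[0,0,0,0],[0,0,0,0],[0,0,0,0],[0,0,0,0],[0,0,0,0],[0,0,0,0],[0,0,0,0]], "grip": 30}}

```text
clock: 5.5
position: [519.5, -268.9, 14.6]
ee_rot: [0.706, 0.043, -0.705, 0.043]
contact_force: [0.3, 0.8, 5.8]
gripper_width: 38.8
```

Call:
{"name": "drive_tool", "arguments": {"motion": [[-5,0,0,0],[-20,0,0,0],[-30,0,0,0],[-30,0,0,0],[-20,0,0,0],[0,0,0,0],[0,0,0,0]], "grip": 25}}

```text
clock: 6.08
position: [518.8, -268.5, 119.3]
ee_rot: [0.706, 0.043, -0.705, 0.042]
contact_force: [-0.5, 0.7, -1.8]
gripper_width: 38.4
```

```bash
python3 - <<'E'
from h import *
plan(543.3,-12.5,114,87.1)
E
```

```text
pos [ 518.8 -268.5  119.3] xaxis [ 0.001  0.    -1.   ] jaw yaw -83.09 shift [   5.5 -251.2  -55.1] spin 9.81 F [-0.5  0.7 -1.8] w 38.4 q6 1.89 t 6.0833
```

Call:
{"name": "drive_tool", "arguments": {"motion": [[0,-15.2,-3.1,0],[0,-28,-6.2,0],[0,-30,-7,0],[0,-30,-7,0],[0,-30,-6.8,0],[0,-30,-6,0],[0,-30,-6,0],[0,-30,-6,0],[0,-20,-5,0],[0,-8,-2,0]]}}

```text
clock: 6.92
position: [542.0, -10.4, 116.6]
ee_rot: [-0.704, -0.044, 0.707, -0.044]
contact_force: [0.1, -0.3, -2.3]
gripper_width: 38.4
```

Call:
{"name": "drive_tool", "arguments": {"motion": [[0,0,0,4],[0,0,0,5.8],[0,0,0,0],[0,0,0,0]]}}

```text
clock: 7.25
position: [542.2, -13.2, 117.4]
ee_rot: [-0.706, 0.017, 0.708, 0.017]
contact_force: [0.3, 0.3, -1.1]
gripper_width: 38.3
```

```bash
python3 - <<'E'
from h import *
plan(543.3,-12.5,114,87.1)
T=arm.get_image("top");S=arm.get_image("scene")
u=np.hstack([cv2.resize(T[195:285,250:340],(400,400),interpolation=2),cv2.resize(S[155:245,225:315],(400,400),interpolation=2)])
save(u,"p4.png")
E
```

```text
pos [542.2 -13.2 117.4] xaxis [-0.003 -0.001 -1.   ] jaw yaw -92.76 shift [ 3.4 -0.7 -1.1] spin 0.14 F [ 0.3  0.3 -1.1] w 38.3 q6 1.25 t 7.25
```

View pics/p4.png

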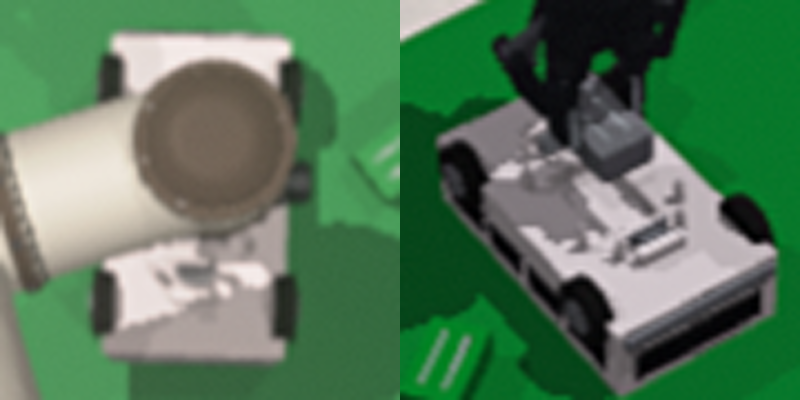

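```bash
python3 - <<'E'
from h import *
S=cv2.imread("pics/p4.png")[:,400:]
cv2.imwrite("pics/p5.png",cv2.resize(S[60:290,60:320],(780,690))[:590])
for u,v,z in((617,180,103),(655,160,103),(609,152,131),(652,132,131)):
    print(np.round(onz("scene",225+(u-400)/4.444-.5,155+v/4.444-.5,z),1))
E
```

```text
[575.7 -24.  103. ]
[576.5   6.2 103. ]
[575.5 -29.4 131. ]
[578.    2.9 131. ]
```

View pics/p5.png

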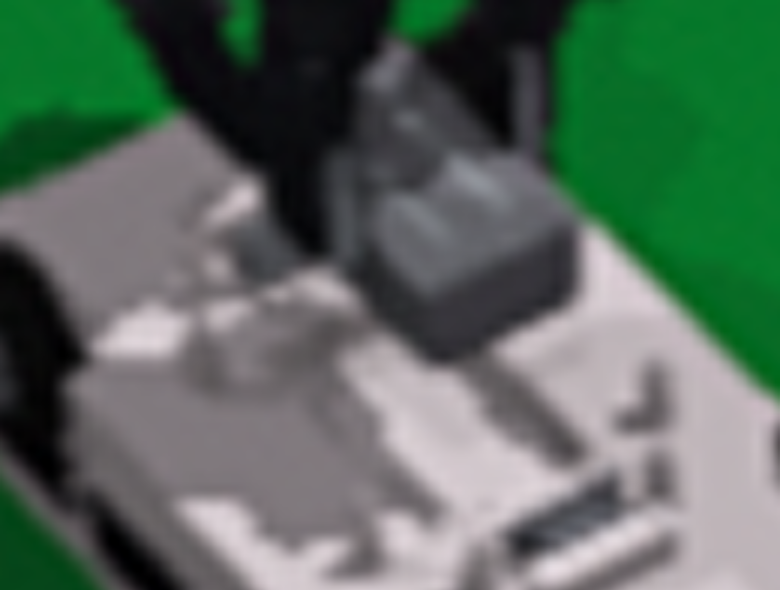

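```bash
python3 - <<'E'
from h import *
for u,v,z in((425,297,131.4),(572,232,131.4),(435,360,105),(575,300,105),(395,45,131.4)):
    print(np.round(onz("scene",225+(u/3+60)/4.444-.5,155+(v/3+60)/4.444-.5,z),1))
# bay corners in scene, subpixel from first picture, crop to view
S=cv2.imread("pics/scene0.png")
cv2.imwrite("pics/p6.png",cv2.resize(S[170:235,235:310],(780,676)[:2],interpolation=2)[:600])
E
```

```text
[577.9 -37.  131.4]
[581.6  -1.  131.4]
[572.6 -31.2 105. ]
[576.8   3.2 105. ]
[511.6   4.9 131.4]
```

View pics/p6.png

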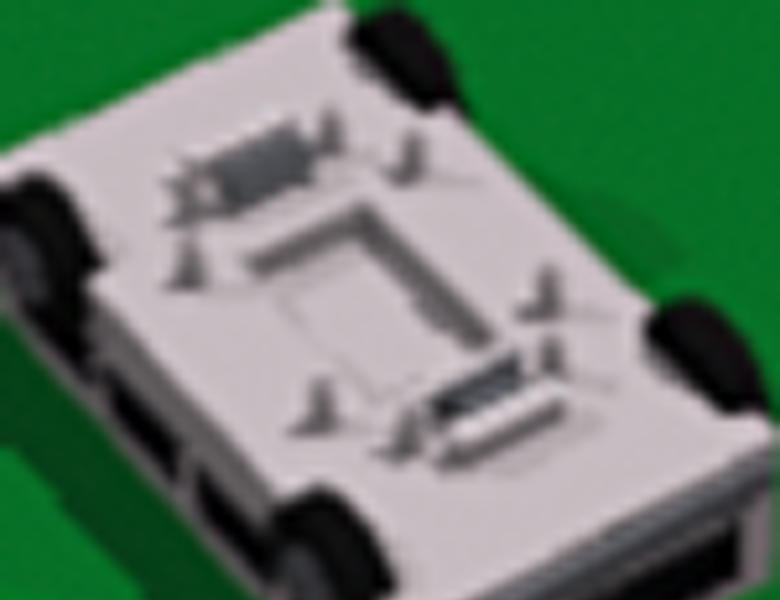

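```bash
python3 - <<'E'
from h import *
P=[onz("scene",235+u/10.4-.5,170+v/10.4-.5,60)[:2] for u,v in((362,203),(245,262),(492,335),(375,398))]
print(np.round(P,1),np.mean(P,0))
# pin feet (base) symmetric: outer four & inner four
Q=[onz("scene",235+u/10.4-.5,170+v/10.4-.5,60)[:2] for u,v in((187,287),(407,180),(318,430),(547,315))]
print(np.round(Q,1),np.mean(Q,0))
E
```

```text
[[513.3   7.2]
 [511.7 -33.4]
 [578.5   3.8]
 [577.5 -36.6]] [545.23749228 -14.73721861]
[[509.6 -52.2]
 [513.8  23.2]
 [577.4 -56.3]
 [582.   20.8]] [545.67281088 -16.11803414]
```

The pack held at (544.8,-16) and the bay at (545.4,-15.3), both in the scene camera, differ by less than 1 mm. I'll nudge the tool and go down.

Call:
{"name": "drive_tool", "arguments": {"motion": [[0,-0.7,-1,0.1],[10,0,0,0],[15,0,0,0],[10,0,0,0],[3,0,0,0],[2,0,0,0],[2,0,0,0],[2,0,0,0],[0,0,0,0]]}}

```text
clock: 8.1
position: [544.4, -12.0, 74.8]
ee_rot: [0.707, -0.018, -0.707, -0.018]
contact_force: [0.3, 1.1, -0.8]
gripper_width: 38.4
```

Call:
{"name": "drive_tool", "arguments": {"motion": [[2,0,0,0],[1,0,0,0],[1,0,0,0],[0,0,0,0]]}}

```text
clock: 8.43
position: [544.2, -12.0, 70.7]
ee_rot: [-0.707, 0.018, 0.707, 0.018]
contact_force: [-0.9, 0.1, -1.9]
gripper_width: 38.3
```

Call:
{"name": "drive_tool", "arguments": {"motion": [[1,0,0,0],[1,0,0,0],[1,0,0,0],[0,0,0,0]]}}

```text
clock: 8.77
position: [544.1, -12.1, 69.0]
ee_rot: [-0.707, 0.018, 0.707, 0.018]
contact_force: [-4.2, -0.4, 5.7]
gripper_width: 38.5
```

Call:
{"name": "drive_tool", "arguments": {"motion": [[0,0,0.7,0],[0,0,0.6,0],[0,0,0,0],[0,0,0,0]]}}

```text
clock: 9.1
position: [542.8, -12.0, 67.5]
ee_rot: [-0.707, 0.018, 0.707, 0.018]
contact_force: [-0.4, -1.0, -1.5]
gripper_width: 38.6
```

Free again, so it goes in.

Call:
{"name": "drive_tool", "arguments": {"motion": [[1,0,0,0],[1,0,0,0],[1,0,0,0],[1,0,0,0],[1,0,0,0],[0,0,0,0]]}}

```text
clock: 9.6
position: [542.8, -12.0, 62.5]
ee_rot: [-0.707, 0.018, 0.707, 0.018]
contact_force: [-0.8, 0.4, -1.3]
gripper_width: 38.5
```

Call:
{"name": "drive_tool", "arguments": {"motion": [[1,0,0,0],[0.7,0,0,0],[0.5,0,0,0],[0.5,0,0,0],[0,0,0,0]]}}

```text
clock: 10.02
position: [542.9, -12.0, 60.6]
ee_rot: [0.707, -0.018, -0.707, -0.018]
contact_force: [-2.6, 0.7, 3.2]
gripper_width: 38.3
```

Call:
{"name": "drive_tool", "arguments": {"motion": [[0.7,0,0.3,0],[0.5,0,0,0],[0,0,0,0]]}}

```text
clock: 10.27
position: [542.9, -12.0, 60.6]
ee_rot: [0.707, -0.018, -0.707, -0.018]
contact_force: [-3.6, 0.6, 10.2]
gripper_width: 38.3
```

Call:
{"name": "drive_tool", "arguments": {"motion": [[0,0,0,0],[0,0,0,0],[0,0,0,0],[0,0,0,0],[-5,0,0,0],[-15,0,0,0],[-30,0,0,0],[-40,0,0,0],[-20,0,0,0],[0,0,0,0]], "grip": 62}}

```text
clock: 11.1
position: [546.1, -11.5, 174.9]
ee_rot: [0.711, -0.017, -0.703, -0.018]
contact_force: [0.2, -1.0, 0.0]
gripper_width: 62.2
```

```bash
python3 - <<'E'
from h import *
plan(515.8,269.5,150,98.9)
E
```

```text
pos [546.1 -11.5 174.9] xaxis [ 0.012  0.001 -1.   ] jaw yaw -92.89 shift [  25.  -279.1   44.7] spin -11.79 F [ 0.2 -1.   0. ] w 62.2 q6 1.24 t 11.1
```

Call:
{"name": "drive_tool", "arguments": {"motion": [[0,-14,2,0],[0,-28,4,-2],[0,-32,5,-2],[0,-32,5,-2],[0,-32,5,-2],[0,-32,5,-2],[0,-32,5,-1.5],[0,-32,5,0],[0,-25,4,0],[0,-13,3,0]]}}

```text
clock: 11.93
position: [482.2, 258.4, 168.4]
ee_rot: [-0.705, -0.053, 0.705, -0.054]
contact_force: [-0.9, -0.5, -0.5]
gripper_width: 62.0
```

```bash
python3 - <<'E'
from h import *
plan(515.8,269.5,100,98.5)
T=arm.get_image("top");S=arm.get_image("scene")
a=np.hstack([cv2.resize(T[205:275,260:330],(400,400),interpolation=2),cv2.resize(S[170:235,240:305],(400,400),interpolation=2)])
b=np.hstack([cv2.resize(T[225:260,180:250],(400,200),interpolation=2),cv2.resize(S[140:185,300:390],(400,200),interpolation=2)])
save(np.vstack([a,b]),"p7.png")
E
```

```text
pos [482.2 258.4 168.4] xaxis [-0. -0. -1.] jaw yaw -81.32 shift [ 68.4  -6.  -34.9] spin 0.18 F [-0.9 -0.5 -0.5] w 62.0 q6 0.93 t 11.9333
```

View pics/p7.png

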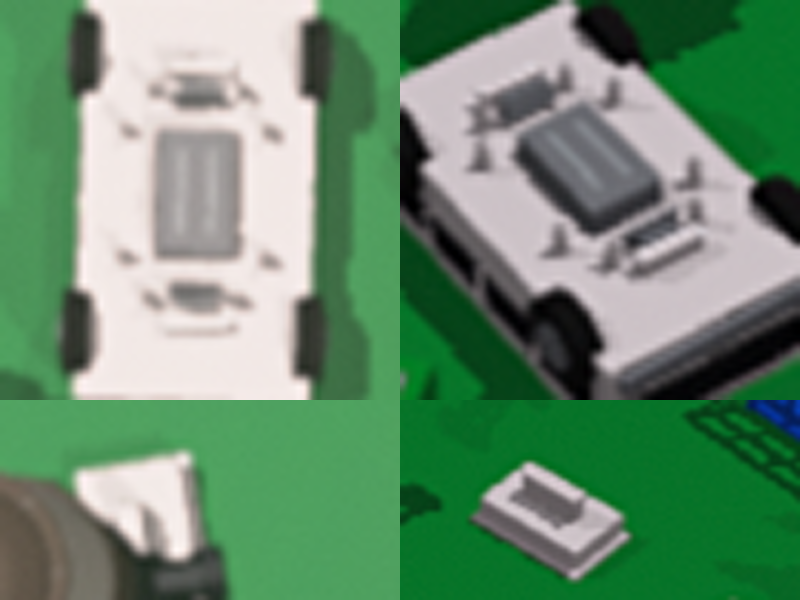

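The pack is seated: top view crop (197,195), scene crop (590,165), flat between the pins. Next is the cover.

Call:
{"name": "drive_tool", "arguments": {"motion": [[0,-3,-17,0],[0,-3,-18,0.2],[15,0,0,0],[25,0,0,0],[30,0,0,0],[15,0,0,0],[0,0,0,0],[0,0,0,0]]}}

```text
clock: 12.7
position: [517.0, 265.8, 83.3]
ee_rot: [-0.705, -0.05, 0.706, -0.052]
contact_force: [-0.2, -0.2, 0.5]
gripper_width: 62.3
```

```bash
python3 - <<'E'
from h import *
plan(515.8,269.5,26,98.5)
S=arm.get_image("scene")
b=cv2.resize(S[125:195,290:370],(640,560),interpolation=2)
save(b,"p8.png")
print(np.round(onz("top",182+(473-340)/6-.5,228+138/6-.5,46),1))
E
```

```text
pos [517.  265.8  83.3] xaxis [-0.001 -0.002 -1.   ] jaw yaw -81.71 shift [57.3 -3.9  0.5] spin -0.21 F [-0.2 -0.2  0.5] w 62.3 q6 0.96 t 12.7
[515.  266.8  46. ]
```

View pics/p8.png

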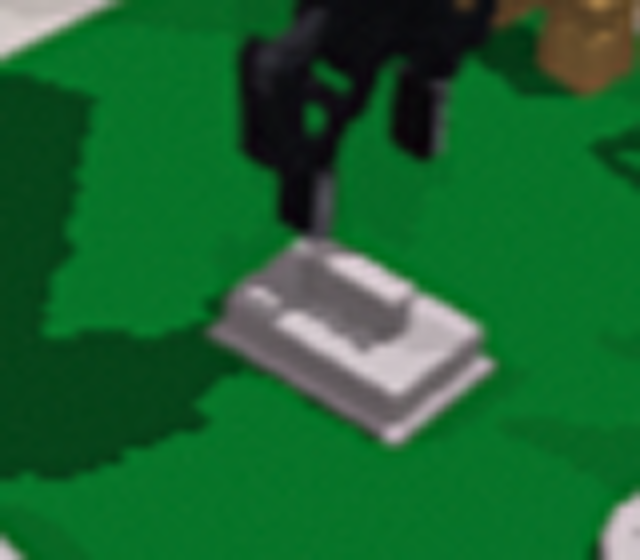

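```bash
python3 - <<'E'
from h import *
f=lambda u,v,z:print(np.round(onz("scene",290+u/8-.5,125+v/8-.5,z),1))
f(380,193,90)
f(368,274,46)
for u,v in((395,440),(492,365),(215,335)):f(u,v,0)
E
```

```text
[525.8 267.8  90. ]
[523.3 268.   46. ]
[568.5 245.9   0. ]
[560.2 307.9   0. ]
[474.7 230.7   0. ]
```

Call:
{"name": "drive_tool", "arguments": {"motion": [[10,-2.5,1.2,-0.5],[15,0,0,0],[15,0,0,0],[10,0,0,0],[5,0,0,0],[1.5,0,0,0],[0,0,0,0],[0,0,0,0]]}}

```text
clock: 13.42
position: [515.9, 269.9, 28.2]
ee_rot: [0.705, 0.055, -0.705, 0.054]
contact_force: [-0.5, 0.3, -0.6]
gripper_width: 61.8
```

Call:
{"name": "drive_tool", "arguments": {"motion": [[0,0,0,0],[0,0,0,0],[0,0,0,0],[0,0,0,0],[0,0,0,0],[0,0,0,0],[0,0,0,0],[0,0,0,0],[0,0,0,0]], "grip": 4}}

```text
clock: 14.17
position: [515.7, 269.7, 27.9]
ee_rot: [0.705, 0.055, -0.705, 0.054]
contact_force: [-1.5, 0.4, 4.6]
gripper_width: 12.2
```

Call:
{"name": "drive_tool", "arguments": {"motion": [[0,0,0,0],[0,0,0,0],[0,0,0,0],[2,0,0,0],[1.5,0,0,0],[0,0,0,0],[0,0,0,0]], "grip": 30}}

```text
clock: 14.75
position: [515.2, 269.3, 23.6]
ee_rot: [-0.705, -0.054, 0.705, -0.055]
contact_force: [0.1, 0.3, 0.3]
gripper_width: 29.8
```

Call:
{"name": "drive_tool", "arguments": {"motion": [[0,0,0,0],[0,0,0,0],[0,0,0,0],[0,0,0,0],[0,0,0,0],[0,0,0,0],[0,0,0,0]], "grip": 2}}

```text
clock: 15.33
position: [515.5, 269.5, 24.1]
ee_rot: [0.705, 0.055, -0.705, 0.054]
contact_force: [-0.8, 1.2, 1.2]
gripper_width: 12.9
```

Call:
{"name": "drive_tool", "arguments": {"motion": [[-5,0,0,0],[-20,0,0,0],[-35,0,0,0],[-35,0,0,0],[-15,0,0,0],[0,0,0,0],[0,0,0,0]]}}

```text
clock: 15.92
position: [515.3, 269.6, 134.9]
ee_rot: [0.705, 0.055, -0.705, 0.054]
contact_force: [-1.0, -0.1, -0.1]
gripper_width: 12.5
```

```bash
python3 - <<'E'
from h import *
plan(542.9,-12,134,87.1)
E
```

```text
pos [515.3 269.6 134.9] xaxis [ 0.001  0.002 -1.   ] jaw yaw -81.18 shift [  0.5 282.5  15.9] spin 11.72 F [-1.  -0.1 -0.1] w 12.5 q6 0.97 t 15.9167
```

Call:
{"name": "drive_tool", "arguments": {"motion": [[0,14,1,0],[0,28,2,0],[0,34,2,0],[0,34,2,0],[0,34,2,0],[0,34,2,0],[0,34,2,0],[0,34,1.5,0],[0,24,1,0],[0,12,0.5,0]]}}

```text
clock: 16.75
position: [541.1, -15.1, 132.0]
ee_rot: [-0.703, -0.053, 0.707, -0.054]
contact_force: [-0.1, -0.1, 0.3]
gripper_width: 12.9
```

Call:
{"name": "drive_tool", "arguments": {"motion": [[0,0,0,3],[0,0,0,5],[0,0,0,3.7],[0,0,0,0],[0,0,0,0]]}}

```text
clock: 17.17
position: [542.1, -11.8, 132.8]
ee_rot: [-0.706, 0.017, 0.708, 0.017]
contact_force: [-0.4, 0.0, 0.6]
gripper_width: 12.7
```

```bash
python3 - <<'E'
from h import *
plan(542.9,-12,134,87.1)
S=arm.get_image("scene")
save(cv2.resize(S[155:240,225:325],(800,680),interpolation=2)[:600],"p9.png")
E
```

```text
pos [542.1 -11.8 132.8] xaxis [-0.002 -0.    -1.   ] jaw yaw -92.76 shift [-1.2  0.2 -0.8] spin 0.14 F [-0.4  0.   0.6] w 12.7 q6 1.25 t 17.1667
```

View pics/p9.png

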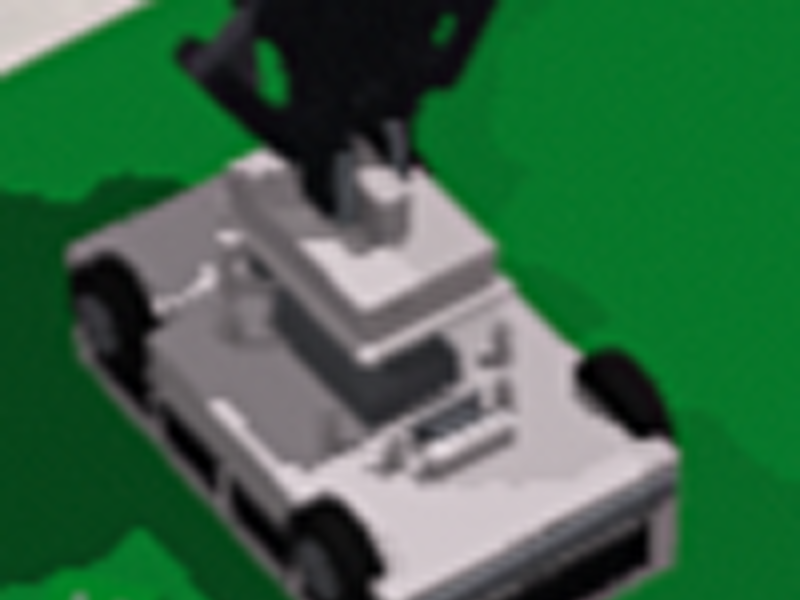

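```bash
python3 - <<'E'
from h import *
f=lambda u,v,z:np.array(onz("scene",225+u/8-.5,155+v/8-.5,z)[:2])
a,b,c=f(365,360,109),f(515,288,109),f(218,240,109)
print(a,b,c,"ctr",(b+c)/2, "from +x end",(a+b)/2+ -50*np.array([np.cos(.05),-np.sin(.05)]),"yaw",np.degrees(np.arctan2(*(a-c)[::-1])))
a,b,c=f(370,310,131),f(497,243,131),f(228,168,131)   # cap top
print(a,b,c,"ctr",(b+c)/2,"from +x",(a+b)/2-45*np.array([np.cos(.05),-np.sin(.05)]),"yaw",np.degrees(np.arctan2(*(a-c)[::-1])))
E
```

```text
[589.11342852 -45.34977639] [593.75404013  18.02393748] [507.76875948 -50.28265643] ctr [550.76139981 -16.12935947] from +x end [541.49622131 -11.16396099] yaw 3.4702644822795663
[588.4495104  -41.94229755] [589.64611516  13.16213809] [499.06644532 -38.18148468] ctr [544.35628024 -12.5096733 ] from +x [544.10405106 -12.14101711] yaw -2.4093119158141403
```

Call:
{"name": "drive_tool", "arguments": {"motion": [[5,0,-1.4,0.1],[10,0,0,0],[8,0,0,0],[3,0,0,0],[2,0,0,0],[2,0,0,0],[0,0,0,0]]}}

```text
clock: 17.8
position: [544.1, -11.8, 103.5]
ee_rot: [-0.707, 0.018, 0.707, 0.018]
contact_force: [0.2, 0.4, 0.4]
gripper_width: 13.0
```

Call:
{"name": "drive_tool", "arguments": {"motion": [[1,0,0,0],[1,0,0,0],[1,0,0,0],[0,0,0,0]]}}

```text
clock: 18.13
position: [544.2, -11.8, 100.9]
ee_rot: [0.707, -0.018, -0.707, -0.018]
contact_force: [0.3, 0.2, -1.0]
gripper_width: 12.5
```

Passing the pin tips freely.

Call:
{"name": "drive_tool", "arguments": {"motion": [[1,0,0,0],[1,0,0,0],[1,0,0,0],[0,0,0,0]]}}

```text
clock: 18.47
position: [544.1, -11.8, 97.7]
ee_rot: [-0.707, 0.018, 0.707, 0.018]
contact_force: [-0.6, 0.1, 0.7]
gripper_width: 12.6
```

Call:
{"name": "drive_tool", "arguments": {"motion": [[1,0,0,0],[0.7,0,0,0],[0,0,0,0]]}}

```text
clock: 18.72
position: [544.0, -11.8, 96.0]
ee_rot: [-0.707, 0.018, 0.707, 0.018]
contact_force: [0.0, 0.4, -0.7]
gripper_width: 13.2
```

Call:
{"name": "drive_tool", "arguments": {"motion": [[1,0,0,0],[1,0,0,0],[1,0,0,0],[0,0,0,0]]}}

```text
clock: 19.05
position: [544.1, -11.8, 93.4]
ee_rot: [-0.707, 0.018, 0.707, 0.018]
contact_force: [-2.9, 1.7, 2.8]
gripper_width: 12.7
```

Call:
{"name": "drive_tool", "arguments": {"motion": [[0.5,0,0.8,0],[0.5,0,0,0],[0,0,0,0]]}}

```text
clock: 19.3
position: [543.8, -11.7, 92.6]
ee_rot: [0.707, -0.018, -0.707, -0.018]
contact_force: [-1.1, 0.5, 5.0]
gripper_width: 12.9
```

Call:
{"name": "drive_tool", "arguments": {"motion": [[0.7,0,0,0],[0.7,0,0,0],[0,0,0,0]]}}

```text
clock: 19.55
position: [544.1, -11.7, 91.5]
ee_rot: [0.707, -0.018, -0.706, -0.018]
contact_force: [-1.8, 0.2, 6.1]
gripper_width: 12.7
```

Call:
{"name": "drive_tool", "arguments": {"motion": [[0.7,0,0.3,0],[0.7,0,0,0],[0.7,0,0,0],[0,0,0,0]]}}

```text
clock: 19.88
position: [544.4, -11.7, 90.2]
ee_rot: [0.708, -0.018, -0.706, -0.018]
contact_force: [-2.1, 0.7, 9.8]
gripper_width: 12.9
```

Call:
{"name": "drive_tool", "arguments": {"motion": [[0.7,0,0,0],[0.7,0,0,0],[0.5,0,0,0],[0,0,0,0]]}}

```text
clock: 20.22
position: [544.5, -11.6, 88.5]
ee_rot: [0.708, -0.018, -0.706, -0.018]
contact_force: [-4.2, 0.6, 11.4]
gripper_width: 12.8
```

Call:
{"name": "drive_tool", "arguments": {"motion": [[0.6,0,0.3,0],[0.6,0,0,0],[0,0,0,0]]}}

```text
clock: 20.47
position: [542.9, -11.6, 85.6]
ee_rot: [0.707, -0.018, -0.707, -0.019]
contact_force: [0.3, 0.1, -0.9]
gripper_width: 12.8
```

Call:
{"name": "drive_tool", "arguments": {"motion": [[0.6,0,0,0],[0.6,0,0,0],[0,0,0,0]]}}

```text
clock: 20.72
position: [542.7, -11.7, 84.0]
ee_rot: [-0.707, 0.018, 0.707, 0.018]
contact_force: [-0.5, -0.3, 1.1]
gripper_width: 12.6
```

The force fell from 11 N to 0, so it has snapped and is almost on the floor. I'll build up the push.

Call:
{"name": "drive_tool", "arguments": {"motion": [[0.5,0,0,0],[0.5,0,0,0],[0,0,0,0]]}}

```text
clock: 20.97
position: [542.7, -11.7, 84.0]
ee_rot: [-0.707, 0.018, 0.707, 0.018]
contact_force: [-2.4, 1.1, 7.0]
gripper_width: 13.0
```

Call:
{"name": "drive_tool", "arguments": {"motion": [[0.5,0,0,0],[0,0,0,0],[0,0,0,0]]}}

```text
clock: 21.22
position: [542.7, -11.7, 84.0]
ee_rot: [-0.707, 0.018, 0.707, 0.018]
contact_force: [-3.2, 1.1, 9.1]
gripper_width: 12.8
```

Call:
{"name": "drive_tool", "arguments": {"motion": [[0.6,0,0,0],[0,0,0,0],[0,0,0,0],[0,0,0,0],[0,0,0,0]]}}

```text
clock: 21.63
position: [542.7, -11.7, 84.0]
ee_rot: [-0.707, 0.018, 0.707, 0.018]
contact_force: [-4.7, 0.8, 13.0]
gripper_width: 12.2
```

```bash
python3 - <<'E'
from h import *
plan(542.7,-11.7,84,87.1)
S=arm.get_image("scene")
save(cv2.resize(S[155:240,225:325],(800,680),interpolation=2)[:600],"p10.png")
for i in range(3):
    arm.get_image("top");print(np.round(arm.read_state()["contact_force"],1))
E
```

```text
pos [542.7 -11.7  84. ] xaxis [-0. -0. -1.] jaw yaw -92.93 shift [-0.  0. -0.] spin -0.03 F [-4.7  0.8 13. ] w 12.2 q6 1.24 t 21.6333
[-5.   1.7 11.5]
[-5.5  1.7 12. ]
[-5.2  1.  12.6]
```

View pics/p10.png

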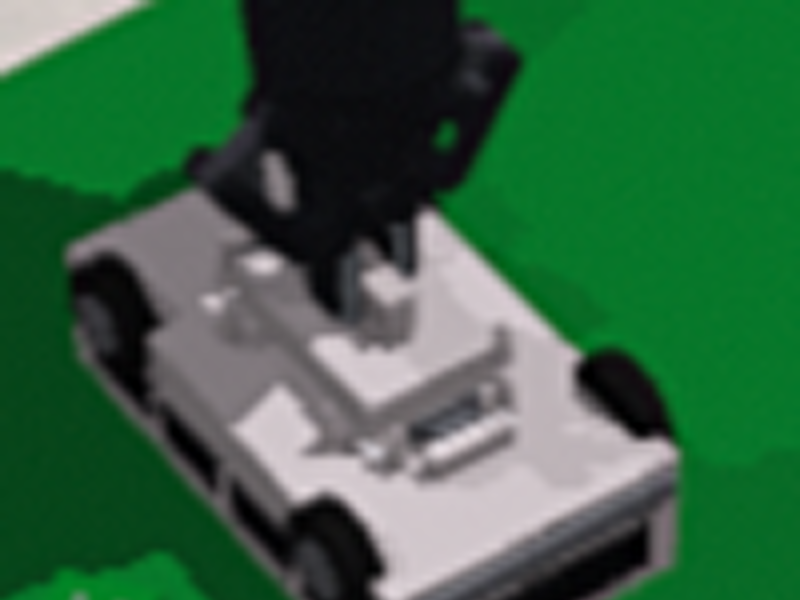

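The cover sits flat between the pins, its front edge behind the catch at crop (460,420). The TCP reads 84.0, which is the pick height of 24 plus 60, so the cover is home. The push is steady at about 12 N.

```bash
python3 -c "
from h import *
arm.job_done();print(arm.read_state()['contact_force'])"
```

```text
the job is handed in; nothing more can be done
the job is handed in; nothing more can be done
```

The job is handed in: the battery pack is seated in the bay and the clip cover is snapped home over it. The gripper is still holding the cover's rib and pressing down. `job_done()` gave no verdict.

- **Pack:** I put the grey pack in the bay, let go and backed off. It lightly touched the bay's +x wall on the way in, which I corrected with a shift of about 1.3 mm. The two-camera picture afterwards showed it flat in the bay, and the release height matched full depth.
- **Cover:** I gripped it too high at first, so I opened and took it again lower before lifting. The press force rose to about 11 N and dropped to 0 at about 2 to 4 mm above the floor, which was the snap.
- **Last checks:** The tool stood at 84.0 mm, which is the 24 mm pick height plus the 60 mm bus floor. The push held at 11.5 to 13 N. The clock was at about 22 s of the 67 s allowed.
- **Disagreements:** The two cameras differed by up to about 5 mm in absolute position, so the fits relied on relative views and contact forces. A sideways force of about 5 N along -x remained at the end. I could not measure the catch positions directly, and I did not re-measure the other toys at the end.

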